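# Set a bench bleed valve two turns open over its catch bottle

### The arm

A 6-joint arm with a two-finger parallel gripper is mounted at the origin on a cart in front of the work surface, level with it; the furniture and walls round the work are solid. World frame = base frame: x ahead of the robot, y to its left, z up, the work surface at z = 0. Lengths are in m, angles in rad, forces in N, time in s.
With the tool pointing down it reaches from about 0.225 to 0.875 m from the base axis. Payload 3.4 kg.
Tool frame: the origin (TCP) lies between the finger pads, 19 mm behind the fingertips; this is the grasp point; z points along the fingers, y is the line along which they close (so a half turn about z gives the same grasp; the last joint's range is limited). The gripper opens to 85 mm and grips with 20 to 120 N. Pads are 22 mm wide; open, the fingers measure 114 mm over their backs; the gripper's body (76 mm by 85 mm) begins 54 mm behind the grasp point. The pads swing forward as they close: fully open they stand 13 mm farther back than shut.
Start: joints at [-1.311, 0.276, 1.505, -0, 1.361, -0.121], TCP at [0.214, -0.534, 0.25] pointing down, gripper open.
Joint ranges: [-2.89, 2.89], [-0.75, 2.08], [0.22, 2.7], [-1.18, 4.32], [0.11, 2.71], [-2.7, 2.7]. Speed limits (rad/s): [2.57, 2.57, 3.14, 3.14, 3.14, 3.14].

### API

Orientations are given as a unit quaternion [w, x, y, z].
In Python, from rig import get_state, get_image, sign_off, find_in, place_of gives the robot as it stands.
- The arm moves only by the tool apply_moves, never from a script. Its argument "deltas" is one flat list of numbers, 5 for each row, row after row: the finger opening in mm, from 0 to 85.4, then the shift along the tool's x, y, z in mm, then the turn about the tool's z in degrees. A call has 1 to 12 rows; each row is the pose to reach, as a shift and turn from the pose commanded when the call began, along the tool's axes at that moment; what a row does not reach only later rows make up. A row lasts 1/12 s, in which the tool goes at most 41.7 mm and 7.16 degrees, less where a joint would pass 70% of its speed; a pose out of reach is approached as far as the arm can. A call with a gripper value outside its range is refused whole. The fingers move at their own pace and stop on an object; "squeeze" is the grip in N (left out, the last holds). Time passes only in rows, so rows that repeat a pose let the fingers close. It gives the time, the measured TCP pose, the force, the opening and the grip force at its end, in the units of the state.
- get_state(): the state, without advancing time (a new reading comes with each control period).
- get_image(name): name is "scene" or "top"; returns a dict with "frame" (480x640x3 uint8, red, green, blue), "K" (3x3 intrinsics, pixels), "k1" (the pictures are not rectified: a ray, as slopes to the right and down, at radius r is drawn at 1 + k1 r^2 times it, then the intrinsics apply), "position" and "orientation" of the camera in the world. Camera axes: x right, y down, z forward; pixel columns grow to the right and rows downward; lengths in m; the calibration is good to about 2 mm. A picture is of the moment at which its call begins. There is no depth.
- sign_off(): hands the job in; it is judged then, once.
Trained networks look in a picture, given as the dict that the camera call returned (one of the last four; its "shot" number tells which), for a name from the list of things; names that differ only in an ending like _2 or _b are one class to them, and where a whole thing is asked for, a point or a joint stands for the part that bears it (a point fixed in the world has none). Each returns a list of dicts, best first, with "score" (0 to 1); they miss things now and then, are a little off and sometimes report something else, mostly with a low value. They report only what shows in the picture. A call takes as long as a camera call. They do not tell look-alikes from the thing itself.
- find_in(query, picture): "point" ([column, row] in pixels, amid what is visible of it).
- place_of(query, picture): "point" ([column, row] in pixels: a listed point, or the origin of a listed thing).
The state is a dict: "clock": time; "qpos": joint angles; "qd": joint speeds; "effort": joint torques, N m; "position": TCP position; "ee_rot": TCP orientation; "contact_force": force on the tool from outside, world axes, zero at the start; "moment": the same for the moment, N m; "width": finger opening in m; "gripper_force": force on a finger pad.
Only numpy, scipy, OpenCV 4.12 (cv2) and the standard library are available. Lean on these libraries where they do the work, as an engineer would, in place of code of your own. Each camera call takes 0.05 s, during which the arm holds its last target. There are 200 camera calls.

### The job

The open catch bottle has fallen over: stand it upright on the table with its mouth centred under the spout of the bench test valve. Then take the handwheel by its crank grip, turn it clockwise (seen from above) until the valve is shut against its stop, and from there open it by exactly two full turns. Finish with the gripper still holding the crank grip at that setting, ready to shut off, and leave the spanner, the tape measure and the glue bottle where they are.

Things in the scene. Friction and masses are not known exactly. Their poses are not given: they have to be found in the camera images.
- valve_stand: Bench test stand fixed to the table: dark base plate 170x110x10 mm (x -50..120, y +-55 mm), grey globe valve with a handwheel on top, behind it a riser pipe and small gauge (top 189 mm high, x 78..98 mm). Origin on the table under the wheel axis; z up along that axis; the spout points along -x, roughly to the robot's left (+y). Beyond x = -50 mm, under the spout, is bare table.
- spout_tip (a point): Centre of the spout's open lower end, looking down, 95 mm above the table, 115 mm from the wheel axis along the stand's -x. The spout is a 15 mm pipe that leaves the valve level at 115 mm height and bends down to this tip; nothing stands beyond it (more than 8 mm further along the stand's -x) or beside it.
- valve_wheel (a joint): Handwheel angle in rad: 0 = shut, at the hard stop; grows counter-clockwise seen from above (opening), 6.283 per turn, four turns in all. Starts about one turn open (2.5 to 7 rad). Stays where it is left (friction 0.25 N m, about 4 N at the grip). Wheel and grip rise with the stem, 2 mm per turn of opening.
- wheel_hub (a point): Point on the wheel axis on top of the hub nut, 203 mm above the table when shut. The wheel is a grey ring of 137 mm outside diameter with five spokes, its rim's top 197 mm high when shut. At joint value a the crank grip lies at angle a counter-clockwise from the stand's +x direction, seen from this axis.
- crank_grip: Black upright crank grip on the wheel's rim, its axis 60 mm from the wheel axis: a barrel 56 mm tall, 17 mm across at the foot, 23 mm at the thickest. It revolves freely on its own pin, so a gripper can keep its own yaw while the wheel turns. Origin: middle of the barrel on its axis, 228 mm above the table when shut (barrel 200 to 256 mm); z up.
- catch_bottle: Loose open bottle, plain grey plastic, about 90 g, lying on a flat side: square body 52x52 mm, 64 mm long, then a round open neck of 47 mm diameter; 80 mm long in all. Its x axis runs from base to mouth (vertical, up, once the bottle stands). Origin: middle of its length, on the face it lies on at the start, 26 mm off the bottle's axis.
- bottle_base (a point): Centre of the underside of the bottle's base, on the bottle's axis (40 mm from the middle of its length). On the table surface when the bottle stands.
- bottle_mouth (a point): Centre of the bottle's mouth at the top of the neck, on the bottle's axis, 80 mm from bottle_base; the mouth's bore is 40 mm wide.
- spanner_13: Loose combination spanner, steel, 27 x 177 x 9 mm, lying on the table to the right of the valve; origin under its middle. Leave alone.
- glue_bottle: Small brown glue bottle with a closed blue cap, 48 mm wide, 88 mm tall, standing behind the valve; origin under its middle. Leave alone.
- tape_measure: Yellow tape measure, 62 x 73 x 38 mm, lying on the table to the right, nearer the robot; origin under its middle. Leave alone.
There are look-alikes about, which are no part of the job. Leave any green or orange look-alike of the catch_bottle alone.

How it is judged:
By the outcome, as a careful person would: the job done as asked, in the order asked, and still so for the second after the job is handed in, while the arm keeps its last pose, push and grip.
It also fails if it takes over 72 s, if anything falls off the work surface, if the arm or the gripper's body presses on something with over 40 N, if the wrist force passes 120 N, or if a joint passes its speed limit or range.

## Working session

There is one attempt and no reset: what is moved stays moved. The work goes in short steps, Python scripts to look and compute and a tool call to move; the robot and the scene stay as the last step left them, time stands still between calls to the robot, and variables do not carry over. Pictures are saved under pics/ and viewed, at most 10 in all, crops included, and the job is handed in when it is done.

Besides the shell and the picture viewer there is one more tool, called after "Call:" by a JSON object that holds its "name" and its "arguments". apply_moves: Moves the arm, as the interface text tells. Its arguments: {"type":"object","properties":{"deltas":{"type":"array"},"squeeze":{"type":"number"}},"required":["deltas"]}

```bash
mkdir -p pics; ls; cat > h.py <<'E'
import numpy as np, cv2
from scipy.spatial.transform import Rotation as R
from rig import *
def rot(q): return R.from_quat([q[1],q[2],q[3],q[0]]).as_matrix()
def ray(p,im):
    K=im["K"]; K=np.array(K); d=np.array([im["k1"],0,0,0,0],float)
    # drawn = r*(1+k1 r^2)
    u=cv2.undistortPointsIter(np.array([[p]],float),K,d,None,None,(3,50,1e-9))[0,0]
    return np.array(im["position"]), rot(im["orientation"])@np.array([u[0],u[1],1])
def onz(p,im,z):
    o,d=ray(p,im); return o+d*(z-o[2])/d[2]
def proj(P,im):
    Rm=rot(im["orientation"]); c=Rm.T@(np.array(P)-np.array(im["position"]))
    u=c[:2]/c[2]; u=u*(1+im["k1"]*(u@u)); K=np.array(im["K"])
    return K[:2,:2]@u+K[:2,2]
def tri(p1,i1,p2,i2):
    o1,d1=ray(p1,i1);o2,d2=ray(p2,i2)
    s=np.linalg.lstsq(np.c_[d1,-d2],o2-o1,rcond=None)[0]
    a=o1+d1*s[0];b=o2+d2*s[1]
    return (a+b)/2,np.linalg.norm(a-b)
def save(im,n): cv2.imwrite("pics/"+n+".png",im["frame"][:,:,::-1])
E
cat > a.py <<'E'
from h import *
np.set_printoptions(precision=4,suppress=True)
ims={n:get_image(n) for n in("scene","top")}
for n,im in ims.items():
    save(im,n+"0"); print(n,im["position"],im["orientation"],im["k1"])
for q in["spout_tip","wheel_hub","valve_stand","crank_grip","bottle_base","bottle_mouth","catch_bottle","glue_bottle","tape_measure","spanner_13"]:
    for n,im in ims.items():
        print(q,n,[(np.round(r["point"],1).tolist(),round(r["score"],2)) for r in place_of(q,im)[:4]])
print(get_state())
E
python3 a.py
```

```text
pics
scene [0.1353 0.6328 1.0765] [ 0.089  -0.2267  0.9139 -0.3246] 0.05492762875062712
top [ 0.3085 -0.0387  0.9939] [ 0.081  -0.6976  0.7077 -0.0772] -0.007391889537915063
spout_tip scene [([301.1, 288.3], 0.88), ([256.0, 381.0], 0.22)]
spout_tip top [([270.6, 249.2], 0.72)]
wheel_hub scene [([302.2, 288.3], 0.73), ([322.8, 219.3], 0.64), ([254.2, 380.2], 0.47)]
wheel_hub top [([329.8, 222.1], 0.63), ([452.8, 258.4], 0.35)]
valve_stand scene [([321.9, 277.8], 0.83), ([300.9, 287.4], 0.64)]
valve_stand top [([326.2, 247.1], 0.57), ([205.3, 277.8], 0.4)]
crank_grip scene [([301.7, 228.2], 0.54)]
crank_grip top [([292.3, 217.4], 0.68)]
bottle_base scene [([292.7, 380.8], 0.8), ([366.8, 306.0], 0.63), ([345.4, 408.5], 0.57), ([301.9, 230.0], 0.47)]
bottle_base top [([204.5, 280.0], 0.83), ([197.7, 339.8], 0.82), ([308.3, 306.8], 0.55)]
bottle_mouth scene [([364.1, 337.7], 0.92), ([255.5, 379.0], 0.89), ([358.0, 375.1], 0.83)]
bottle_mouth top [([270.4, 322.8], 0.79), ([233.0, 331.2], 0.71), ([188.8, 251.4], 0.58)]
catch_bottle scene [([351.5, 398.6], 0.96), ([274.2, 390.5], 0.9), ([367
[... 215 characters left out ...]
 [([289.2, 186.6], 0.68)]
tape_measure scene [([398.1, 224.9], 0.92)]
tape_measure top [([423.2, 287.4], 0.73)]
spanner_13 scene [([381.6, 199.4], 0.8), ([322.1, 277.2], 0.44)]
spanner_13 top [([453.5, 255.3], 0.62)]
{'clock': 1.1, 'qpos': array([-1.311 ,  0.2759,  1.5049,  0.    ,  1.3607, -0.121 ]), 'qd': array([ 0.001 , -0.0007, -0.0002,  0.0019,  0.0008,  0.0001]), 'effort': array([ -0.0013, -41.6676, -24.6104,  -0.0006,   0.0003,   0.    ]), 'position': array([ 0.2137, -0.5338,  0.25  ]), 'ee_rot': array([0.    , 0.9819, 0.1892, 0.    ]), 'contact_force': array([-0.1827, -0.186 ,  0.6036]), 'moment': array([ 0.0475, -0.0284,  0.0328]), 'gripper_force': 0.0, 'width': 0.08545682700429907}
```

View images.

View pics/scene0.png

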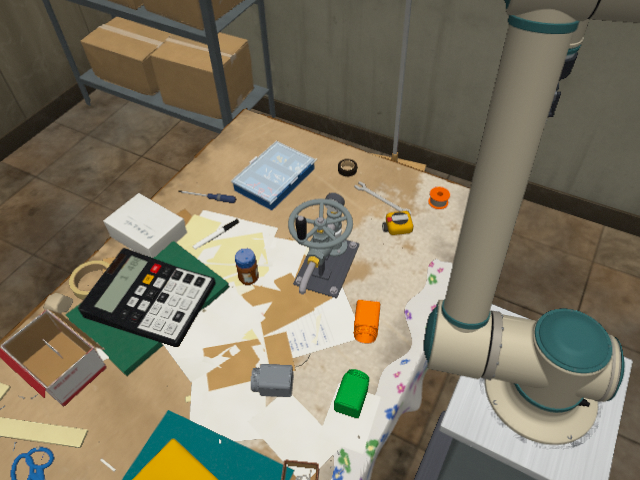

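View pics/top0.png

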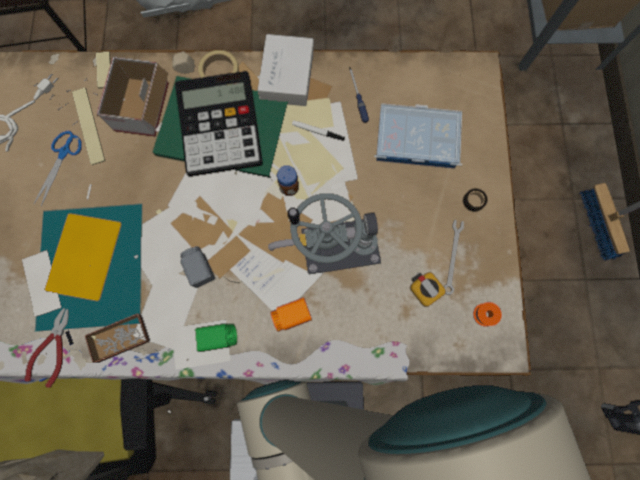

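The grey catch bottle lies at scene (272,380) / top (198,268), with its mouth to the far left. The green and orange ones are look-alikes. The spout tip is at scene (301,288) / top (270,249), and the crank grip at scene (301,228) / top (292,215).

```bash
cat > b.py <<'E'
from h import *
np.set_printoptions(precision=4,suppress=True)
S=get_image("scene");T=get_image("top")
pts=dict(spout=([301.1,288.3],[270.6,249.2]),hub=([322.8,219.3],[329.8,222.1]),stand=([321.9,277.8],[326.2,247.1]),grip=([301.7,228.2],[292.3,217.4]),
base=([292.7,380.8],[204.5,280]),mouth=([255.5,379],[188.8,251.4]),body=([274.2,390.5],[201.3,265.2]),glue=([248.8,278],[289.2,186.6]))
Z=dict(spout=.095,hub=.205,stand=0,grip=.230,base=.026,mouth=.026,body=0,glue=0)
for k,(a,b) in pts.items():
    print(k,tri(a,S,b,T),onz(a,S,Z[k])[:2],onz(b,T,Z[k])[:2])
E
python3 b.py
```

```text
spout (array([0.5022, 0.0675, 0.1062]), np.float64(0.006674904542774643)) [0.5099 0.0613] [0.5013 0.068 ]
hub (array([ 0.5251, -0.0563,  0.1932]), np.float64(0.0115930614546504)) [ 0.5138 -0.0471] [ 0.5277 -0.055 ]
stand (array([ 0.5246, -0.0505, -0.0123]), np.float64(0.005442464275175657)) [ 0.5175 -0.0429] [ 0.5247 -0.0498]
grip (array([0.5297, 0.0131, 0.2304]), np.float64(0.0015204426925590328)) [0.5291 0.0127] [0.5307 0.0133]
base (array([0.4453, 0.2233, 0.0203]), np.float64(0.007431125788883488)) [0.4399 0.225 ] [0.4482 0.2227]
mouth (array([0.5096, 0.2587, 0.0314]), np.float64(0.006026321394243763)) [0.5084 0.2564] [0.5138 0.2612]
body (array([ 0.484 ,  0.2433, -0.0229]), np.float64(0.012993715289274484)) [0.4702 0.2507] [0.4864 0.2386]
glue (array([ 0.6734,  0.0362, -0.0022]), np.float64(0.003353861173142713)) [0.6705 0.0374] [0.6744 0.0364]
```

```bash
cat > ov.py <<'E'
from h import *
S=cv2.imread("pics/scene0.png");T=cv2.imread("pics/top0.png")
iS=get_image("scene");iT=get_image("top")
def draw(img,im,ax,th,bb,bt,a,x0,y0,w,hh,k):
    c=cv2.resize(img[y0:y0+hh,x0:x0+w],None,fx=k,fy=k,interpolation=cv2.INTER_CUBIC)
    def L(P,col):
        q=np.array([(proj(p,im)-[x0,y0]+.5)*k for p in P]).round().astype(int)
        cv2.polylines(c,[q],False,col,1)
    cs,sn=np.cos(th),np.sin(th)
    W=lambda x,y,z:[ax[0]+cs*x-sn*y,ax[1]+sn*x+cs*y,z]
    for z in(0,.01): L([W(x,y,z) for x,y in[(-.05,-.055),(.12,-.055),(.12,.055),(-.05,.055),(-.05,-.055)]],(0,0,255))
    t=np.linspace(0,6.3,40)
    L([W(.0685*np.cos(u),.0685*np.sin(u),.198) for u in t],(0,255,255))
    L([W(.0075*np.cos(u)-.115,.0075*np.sin(u),.095) for u in t],(255,0,255))
    L([W(.06*np.cos(a),.06*np.sin(a),z) for z in(.201,.257)],(0,255,0))
    cb,sb=np.cos(bt),np.sin(bt)
    B=lambda x,y,z:[bb[0]+cb*x-sb*y,bb[1]+sb*x+cb*y,z]
    for x in(0,.064): L([B(x,y,z) for y,z in[(-.026,0),(.026,0),(.026,.052),(-.026,.052),(-.026,0)]],(0,0,255))
    L([B(.08,.0235*np.cos(u),.026+.0235*np.sin(u)) for u in t],(255,0,255))
    return c
import sys
v=eval(sys.argv[1])  # ax,th,bb,bt,a
A=draw(T,iT,*v,175,185,215,110,3.7); Bc=draw(S,iS,*v,235,185,130,215,2.7)
cv2.imwrite("pics/%s_t.png"%sys.argv[2],A); cv2.imwrite("pics/%s_s.png"%sys.argv[2],Bc)
hh=max(A.shape[0],Bc.shape[0]); print(A.shape,Bc.shape)
E
python3 ov.py "((.523,-.050),np.radians(-81.2),(.446,.2235),np.radians(29),2.88)" o1
```

```text
(407, 796, 3) (580, 351, 3)
```

View pics/o1_t.png

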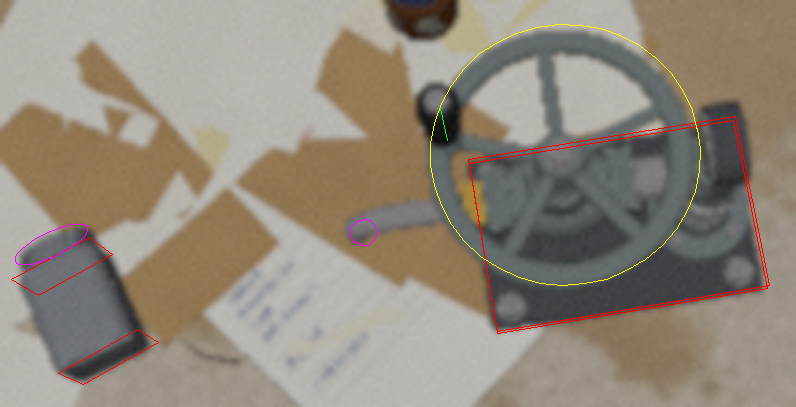

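View pics/o1_s.png

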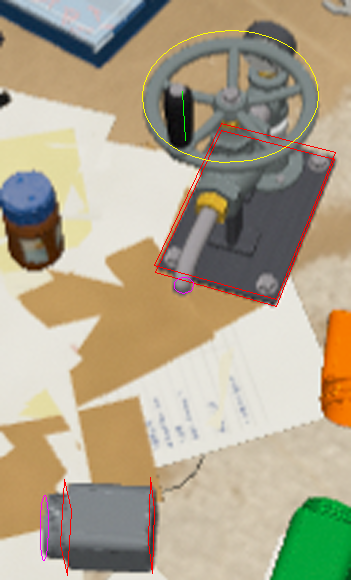

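The overlay fits to about 3 mm; the bottle is at about 28° with its base centre near (.445, .221). Next I work out the move to its mouth end.

```bash
cat > go.py <<'E'
from h import *
import sys
# usage: go.py x y z yawdeg ... prints deltas from measured pose
def cur():
    s=get_state(); M=rot(s["ee_rot"]); return s,np.array(s["position"]),M,np.degrees(np.arctan2(M[1,0],M[0,0]))
def delta(P,yaw):
    s,p,M,y=cur(); d=M.T@(np.array(P)-p)*1000
    t=-((yaw-y+180)%360-180)
    return np.round(d,1),round(t,1)
if __name__=="__main__":
    s,p,M,y=cur(); print("t",s["clock"],"p",p.round(4),"yaw",round(y,2),"w",s["width"],"F",s["contact_force"].round(1),"q",s["qpos"].round(2))
    a=[float(v) for v in sys.argv[1:]]
    for i in range(0,len(a),4): print(delta(a[i:i+3],a[i+3]))
E
python3 go.py .45 .1 .25 28  .518 .26 .13 28 .518 .26 .028 28
```

```text
t 1.3 p [ 0.2137 -0.5339  0.25  ] yaw 21.82 w 0.08524528294324389 F [-0.4  0.2  0.3] q [-1.31  0.28  1.5  -0.    1.36 -0.12]
(array([ 455. , -500.6,   -0. ]), np.float64(-6.2))
(array([ 577.6, -623.9,  120. ]), np.float64(-6.2))
(array([ 577.6, -623.9,  222. ]), np.float64(-6.2))
```

Call:
{"name": "apply_moves", "arguments": {"deltas": [85,455,-500,0,-6,85,455,-500,0,-6,85,455,-500,0,-6,85,455,-500,0,-6,85,455,-500,0,-6,85,455,-500,0,-6,85,455,-500,0,-6,85,455,-500,0,-6,85,455,-500,0,-6,85,455,-500,0,-6,85,455,-500,0,-6,85,455,-500,0,-6], "squeeze": 20}}

```text
clock: 2.3
position: [0.3889, -0.0635, 0.2504]
ee_rot: [0.0, 0.971, 0.24, 0.001]
contact_force: [1.6, -1.0, -0.5]
width: 0.0851
gripper_force: 0.0
```

```bash
python3 go.py .45 .1 .25 28  .518 .26 .13 28 .518 .26 .028 28
```

```text
t 2.3 p [ 0.3889 -0.0635  0.2504] yaw 27.8 w 0.08510209699293479 F [ 1.6 -1.  -0.5] q [-0.34 -0.    1.84 -0.    1.3   0.75]
(array([ 130.3, -116.1,    0.4]), np.float64(-0.2))
(array([ 265. , -226.1,  120.4]), np.float64(-0.2))
(array([ 264.9, -226.2,  222.4]), np.float64(-0.2))
```

Call:
{"name": "apply_moves", "arguments": {"deltas": [85,130,-116,0,0,85,130,-116,0,0,85,130,-116,0,0,85,130,-116,0,0,85,265,-226,110,0,85,265,-226,110,0,85,265,-226,110,0,85,265,-226,110,0,85,265,-226,110,0,85,265,-226,110,0,85,265,-226,110,0,85,265,-226,110,0]}}

```text
clock: 3.3
position: [0.5172, 0.2578, 0.1398]
ee_rot: [0.0, 0.971, 0.241, -0.001]
contact_force: [0.0, 0.6, 0.5]
width: 0.0849
gripper_force: 0.0
```

```bash
python3 go.py .518 .26 .13 28 .518 .26 .028 28; python3 - <<'E'
from h import *
S=get_image("scene");T=get_image("top")
for q in("bottle_base","bottle_mouth"):
    for im in(S,T): print(q,[(np.round(r["point"],1).tolist(),round(r["score"],2),onz(r["point"],im,.026).round(4)[:2]) for r in place_of(q,im)[:4]])
c=np.hstack([cv2.resize(S["frame"][320:440,200:330],None,fx=3,fy=3,interpolation=2),cv2.resize(T["frame"][200:320,130:260],None,fx=3,fy=3,interpolation=2)])
cv2.imwrite("pics/ap.png",c[:,:,::-1])
E
```

```text
t 3.3 p [0.5172 0.2578 0.1398] yaw 27.87 w 0.08487959704119394 F [0.  0.6 0.5] q [ 0.34  0.36  1.67 -0.    1.12  1.43]
(array([ 1.8, -1.6,  9.8]), np.float64(-0.1))
(array([  1.9,  -1.7, 111.8]), np.float64(-0.1))
bottle_base [([367.6, 303.5], 0.69, array([ 0.3851, -0.0118])), ([294.6, 381.8], 0.57, array([0.4355, 0.2251])), ([300.7, 285.6], 0.2, array([0.5408, 0.015 ]))]
bottle_base [([197.3, 338.7], 0.87, array([0.3206, 0.2327])), ([207.3, 280.0], 0.85, array([0.4481, 0.2164])), ([306.2, 304.4], 0.85, array([ 0.391 , -0.0034])), ([452.1, 252.8], 0.49, array([ 0.5016, -0.3324]))]
bottle_mouth [([254.9, 380.4], 0.83, array([0.5079, 0.2595])), ([359.9, 378.0], 0.7, array([0.323 , 0.1566])), ([362.6, 338.0], 0.65, array([0.3575, 0.0717]))]
bottle_mouth [([234.1, 335.2], 0.93, array([0.3269, 0.1531])), ([188.1, 252.0], 0.75, array([0.5124, 0.2627])), ([452.7, 257.9], 0.34, array([ 0.4899, -0.3328]))]
```

View pics/ap.png

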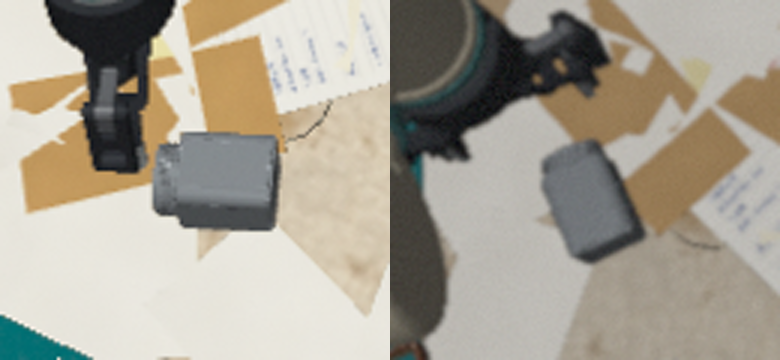

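```bash
python3 go.py .5145 .262 .028 28.5
```

```text
t 3.6 p [0.5178 0.2572 0.1412] yaw 27.74 w 0.08514767869344518 F [ 0.2  0.6 -0.6] q [ 0.34  0.36  1.67 -0.    1.11  1.43]
(array([ -0.9,  -5.9, 113.2]), np.float64(-0.8))
```

Call:
{"name": "apply_moves", "arguments": {"deltas": [85,-1,-4,80,0,85,-1,-4,80,0,85,-1,-4,113,0,85,-1,-4,113,0,85,-1,-4,113,0,30,-1,-4,113,0,30,-1,-4,113,0,30,-1,-4,113,0,30,-1,-4,113,0,30,-1,-4,113,0,30,-1,-4,113,0,30,-1,-4,113,0], "squeeze": 20}}

```text
clock: 4.6
position: [0.517, 0.262, 0.0292]
ee_rot: [-0.0, 0.971, 0.24, 0.003]
contact_force: [0.6, 0.6, 7.0]
width: 0.0466
gripper_force: 20.0
```

Call:
{"name": "apply_moves", "arguments": {"deltas": [30,0,0,-15,0,30,0,0,-30,0,30,0,0,-60,0,30,0,0,-90,0,30,0,0,-90,0,30,0,0,-90,0]}}

```text
clock: 5.1
position: [0.516, 0.2616, 0.1192]
ee_rot: [-0.0, 0.971, 0.24, 0.002]
contact_force: [0.5, 0.3, -1.1]
width: 0.0464
gripper_force: 20.9
```

```bash
python3 go.py; cat > v.py <<'E'
from h import *
import sys
S=get_image("scene");T=get_image("top")
b=[int(x) for x in sys.argv[2:6]]
c=np.hstack([cv2.resize(S["frame"][b[1]:b[1]+120,b[0]:b[0]+130],None,fx=3,fy=3,interpolation=2),cv2.resize(T["frame"][b[3]:b[3]+120,b[2]:b[2]+130],None,fx=3,fy=3,interpolation=2)])
cv2.imwrite("pics/%s.png"%sys.argv[1],c[:,:,::-1])
E
python3 v.py lift 200 300 130 200
```

```text
t 5.1 p [0.516  0.2616 0.1192] yaw 27.83 w 0.04642974678768357 F [ 0.5  0.3 -1.1] q [ 0.35  0.38  1.7  -0.    1.06  1.43]
```

View pics/lift.png

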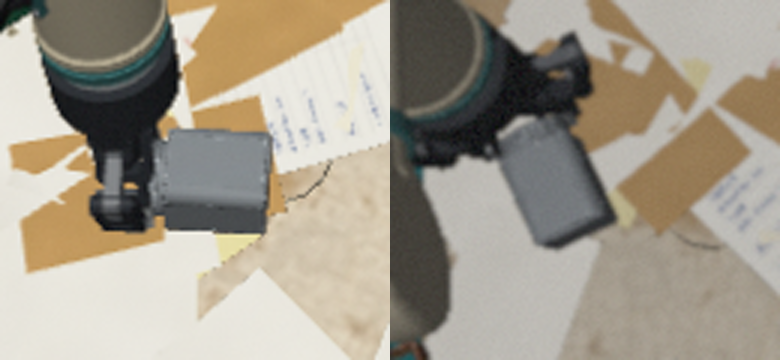

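The bottle is held at the neck but still horizontal. The pads resist the swing, so I'll go down to just above standing height and ease the grip with the opening command.

Call:
{"name": "apply_moves", "arguments": {"deltas": [46,0,0,20,0,46,0,0,34,0,46,0,0,34,0]}}

```text
clock: 5.45
position: [0.5115, 0.2599, 0.0788]
ee_rot: [0.001, 0.971, 0.24, -0.005]
contact_force: [-1.3, 0.3, -0.8]
width: 0.0461
gripper_force: 20.9
```

Call:
{"name": "apply_moves", "arguments": {"deltas": [46.5,0,0,0,0]}}

```text
clock: 5.53
position: [0.5133, 0.2605, 0.081]
ee_rot: [0.0, 0.971, 0.24, -0.002]
contact_force: [0.3, 0.1, -1.4]
width: 0.0463
gripper_force: 17.3
```

Call:
{"name": "apply_moves", "arguments": {"deltas": [46.8,0,0,0,0]}}

```text
clock: 5.62
position: [0.5147, 0.2611, 0.0826]
ee_rot: [0.0, 0.971, 0.24, -0.001]
contact_force: [0.7, -0.1, -0.0]
width: 0.0467
gripper_force: 12.7
```

Call:
{"name": "apply_moves", "arguments": {"deltas": [47.0,0,0,0,0]}}

```text
clock: 5.7
position: [0.5153, 0.2613, 0.0834]
ee_rot: [0.0, 0.971, 0.24, 0.0]
contact_force: [-0.2, -0.5, -0.4]
width: 0.0472
gripper_force: 9.9
```

Call:
{"name": "apply_moves", "arguments": {"deltas": [47.2,0,0,0,0]}}

```text
clock: 5.78
position: [0.5152, 0.2613, 0.0836]
ee_rot: [0.0, 0.971, 0.24, 0.001]
contact_force: [0.5, -0.6, -1.3]
width: 0.0475
gripper_force: 7.8
```

Call:
{"name": "apply_moves", "arguments": {"deltas": [47.2,0,0,0,0]}}

```text
clock: 5.87
position: [0.5152, 0.2613, 0.0836]
ee_rot: [-0.0, 0.971, 0.24, 0.001]
contact_force: [0.0, 0.2, -0.6]
width: 0.0473
gripper_force: 10.0
```

```bash
cat > lk.py <<'E'
from h import *
np.set_printoptions(precision=4,suppress=True)
S=get_image("scene");T=get_image("top")
s=get_state();p=np.array(s["position"]);print(s["clock"],p,s["width"],s["gripper_force"])
for q in("bottle_base","bottle_mouth"):
    for im in(S,T):
        rs=[r for r in place_of(q,im)]
        e=proj(p,im)
        rs=[r for r in rs if np.hypot(*(np.array(r["point"])-e))<50]
        print(q,"tcp px",e.round(0),[(np.round(r["point"],1).tolist(),round(r["score"],2)) for r in rs])
E
python3 lk.py
```

```text
5.9667 [0.5151 0.2613 0.0835] 0.04726660029015519 9.733158080343856
bottle_base tcp px [248. 366.] [([273.4, 384.3], 0.55)]
bottle_base tcp px [181. 245.] [([199.6, 263.6], 0.72)]
bottle_mouth tcp px [248. 366.] [([253.1, 368.9], 0.59)]
bottle_mouth tcp px [181. 245.] [([181.7, 245.2], 0.69)]
```

```bash
python3 - <<'E'
from h import *
S=get_image("scene");T=get_image("top")
print(tri([273.4,384.3],S,[199.6,263.6],T),tri([253.1,368.9],S,[181.7,245.2],T))
E
```

```text
(array([0.48430001, 0.24095093, 0.00095236]), np.float64(0.011468871081326912)) (array([0.5112964 , 0.259724  , 0.07748358]), np.float64(0.010773814062367777))
```

Call:
{"name": "apply_moves", "arguments": {"deltas": [47.6,0,0,0,0]}}

```text
clock: 6.35
position: [0.5148, 0.2611, 0.083]
ee_rot: [0.0, 0.971, 0.24, 0.0]
contact_force: [0.5, -0.1, -1.0]
width: 0.0478
gripper_force: 4.3
```

Call:
{"name": "apply_moves", "arguments": {"deltas": [47.6,0,0,0,0]}}

```text
clock: 6.43
position: [0.5148, 0.2611, 0.083]
ee_rot: [0.0, 0.971, 0.24, -0.0]
contact_force: [0.3, 0.2, -0.9]
width: 0.0475
gripper_force: 4.3
```

```bash
python3 lk.py
```

```text
6.5333 [0.5148 0.2611 0.083 ] 0.04730684363266189 4.288335128876497
bottle_base tcp px [248. 366.] [([272.5, 381.4], 0.79)]
bottle_base tcp px [181. 245.] [([201.3, 265.8], 0.66)]
bottle_mouth tcp px [248. 366.] [([254.8, 368.3], 0.55)]
bottle_mouth tcp px [181. 245.] [([180.0, 250.2], 0.7)]
```

It is swinging: the base is now near the table and the bottle tilts about 65–70°. I'll raise it with the loose grip so it hangs plumb.

Call:
{"name": "apply_moves", "arguments": {"deltas": [47.6,0,0,-8,0,47.6,0,0,-16,0,47.6,0,0,-20,0,47.6,0,0,-20,0,47.6,0,0,-20,0,47.6,0,0,-20,0]}}

```text
clock: 7.23
position: [0.5147, 0.2611, 0.1031]
ee_rot: [0.0, 0.971, 0.24, 0.0]
contact_force: [-0.4, -0.6, -1.1]
width: 0.0475
gripper_force: 4.2
```

```bash
python3 lk.py; python3 v.py hang 200 300 130 200
```

```text
7.3333 [0.5146 0.261  0.1027] 0.047549054633123665 4.24590324604651
bottle_base tcp px [247. 362.] [([273.3, 384.0], 0.75)]
bottle_base tcp px [178. 244.] [([197.2, 262.9], 0.58)]
bottle_mouth tcp px [247. 362.] [([250.9, 363.0], 0.73)]
bottle_mouth tcp px [178. 244.] [([176.9, 246.2], 0.92)]
```

View pics/hang.png

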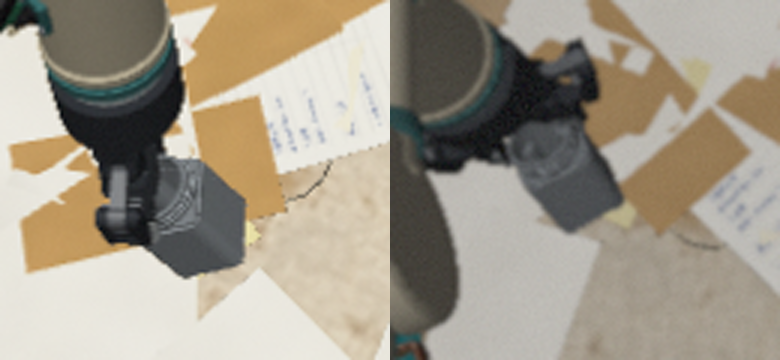

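Call:
{"name": "apply_moves", "arguments": {"deltas": [47.7,0,0,0,0,47.8,0,0,0,0,47.8,0,0,0,0,47.8,0,0,0,0]}}

```text
clock: 7.97
position: [0.5149, 0.2612, 0.103]
ee_rot: [0.0, 0.971, 0.24, 0.0]
contact_force: [-0.5, -0.0, -1.7]
width: 0.0478
gripper_force: 2.0
```

```bash
python3 lk.py
```

```text
8.0667 [0.5149 0.2612 0.103 ] 0.047999036308397316 1.9906733897369122
bottle_base tcp px [247. 362.] [([260.9, 381.2], 0.67)]
bottle_base tcp px [178. 243.] [([193.2, 254.4], 0.65)]
bottle_mouth tcp px [247. 362.] [([251.4, 362.5], 0.87)]
bottle_mouth tcp px [178. 243.] [([179.1, 248.1], 0.6)]
```

```bash
python3 - <<'E'
from h import *
S=get_image("scene");T=get_image("top")
print(tri([260.9,381.2],S,[193.2,254.4],T),tri([251.4,362.5],S,[179.1,248.1],T),proj([.513,.26,.03],S),proj([.513,.26,.03],T))
E
python3 lk.py
```

```text
(array([0.50416034, 0.25247108, 0.01645344]), np.float64(0.009041301960963114)) (array([0.50585258, 0.25858953, 0.10194877]), np.float64(0.0016555277743985656)) [252.40476495 378.58976636] [188.77803463 251.37380877]
8.4667 [0.5148 0.2611 0.103 ] 0.047655883737410566 1.9110002387333225
bottle_base tcp px [247. 362.] [([260.8, 381.2], 0.92)]
bottle_base tcp px [178. 243.] [([194.8, 254.9], 0.9)]
bottle_mouth tcp px [247. 362.] [([252.4, 362.1], 0.86)]
bottle_mouth tcp px [178. 243.] [([179.7, 250.9], 0.71)]
```

Call:
{"name": "apply_moves", "arguments": {"deltas": [47.8,0,0,8,0,47.8,0,0,16,0,47.8,0,0,22,0,47.8,0,0,25,0,47.8,0,0,25,0,47.8,0,0,25,0,48.5,0,0,25,0,48.5,0,0,25,0]}}

```text
clock: 9.33
position: [0.5163, 0.2619, 0.0814]
ee_rot: [-0.0, 0.971, 0.24, 0.002]
contact_force: [-4.2, -0.6, 21.9]
width: 0.0487
gripper_force: 10.5
```

```bash
python3 lk.py
```

```text
9.4333 [0.5163 0.262  0.0814] 0.04845836250404653 10.495378564137354
bottle_base tcp px [247. 367.] [([263.0, 386.0], 0.87)]
bottle_base tcp px [181. 245.] []
bottle_mouth tcp px [247. 367.] [([254.6, 368.4], 0.76)]
bottle_mouth tcp px [181. 245.] [([181.7, 249.7], 0.83)]
```

Call:
{"name": "apply_moves", "arguments": {"deltas": [49,0,0,-3,0,52,0,0,-4,0,52,0,0,-4,0]}}

```text
clock: 9.88
position: [0.5147, 0.2611, 0.0816]
ee_rot: [0.0, 0.971, 0.24, -0.0]
contact_force: [-0.1, -0.2, 0.4]
width: 0.0523
gripper_force: 0.0
```

```bash
python3 lk.py
```

```text
9.9833 [0.5144 0.261  0.0811] 0.05232105688141669 0.0
bottle_base tcp px [249. 367.] [([263.2, 386.6], 0.65)]
bottle_base tcp px [181. 246.] [([196.2, 255.7], 0.69)]
bottle_mouth tcp px [249. 367.] [([261.2, 365.9], 0.85)]
bottle_mouth tcp px [181. 246.] [([185.0, 252.3], 0.73)]
```

```bash
python3 - <<'E'
from h import *
S=get_image("scene");T=get_image("top")
print(tri([263.2,386.6],S,[196.2,255.7],T),tri([261.2,365.9],S,[185,252.3],T))
for q,im,z in(([263.2,386.6],S,0),([196.2,255.7],T,0),([261.2,365.9],S,.08),([185,252.3],T,.08)): print(onz(q,im,z))
E
python3 v.py stand 200 300 130 200; python3 go.py .5 .2 .12 28
```

```text
(array([ 0.50386559,  0.25196717, -0.00752116]), np.float64(0.013049061599049942)) (array([0.49595414, 0.2498629 , 0.08513689]), np.float64(0.006934270718180223))
[0.49462324 0.2539123  0.        ]
[0.50886721 0.25151546 0.        ]
[0.49420447 0.24753178 0.08      ]
[0.50049646 0.25248613 0.08      ]
t 10.3833 p [0.5148 0.2611 0.0818] yaw 27.82 w 0.0519191257198395 F [-0.1 -0.3 -0.7] q [ 0.35  0.42  1.74 -0.    0.98  1.43]
(array([-41.6,  47.1, -38.2]), np.float64(-0.2))
```

View pics/stand.png

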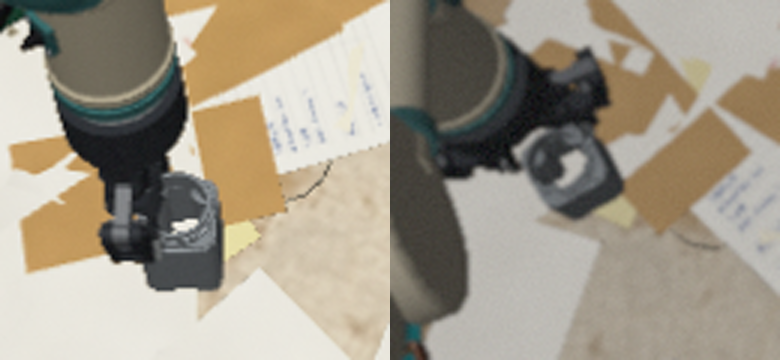

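The bottle is standing, with its mouth centre near (.499, .251). I'll shift towards it and take the neck.

Call:
{"name": "apply_moves", "arguments": {"deltas": [64,0,0,-3,0,64,0,0,-3,0,64,-13,2,-3,0,64,-13,2,-3,0,64,-13,2,-3,0,30,-13,2,-3,0,30,-13,2,-3,0,30,-13,2,-3,0,30,-13,2,-3,0,30,-13,2,-3,0], "squeeze": 25}}

```text
clock: 11.22
position: [0.5049, 0.2537, 0.0855]
ee_rot: [-0.0, 0.971, 0.24, 0.001]
contact_force: [0.0, 1.0, 5.5]
width: 0.0461
gripper_force: 25.4
```

```bash
python3 lk.py; python3 go.py .490 .15 .115 98.8
```

```text
11.3167 [0.5049 0.2537 0.0855] 0.0461709341009366 25.418538907124457
bottle_base tcp px [255. 365.] [([261.7, 385.8], 0.98)]
bottle_base tcp px [184. 250.] [([194.5, 255.7], 0.95)]
bottle_mouth tcp px [255. 365.] [([261.3, 367.5], 0.82)]
bottle_mouth tcp px [184. 250.] [([186.3, 252.3], 0.8)]
t 11.5167 p [0.5049 0.2537 0.0855] yaw 27.81 w 0.0463176360327122 F [-1.2  1.   4.9] q [0.34 0.4  1.76 0.   0.98 1.43]
(array([-61.5,  84.8, -29.6]), np.float64(-71.0))
```

Call:
{"name": "apply_moves", "arguments": {"deltas": [30,0,0,-6,0,30,-15,20,-7,-7,30,-30,40,-7,-14,30,-45,60,-7,-21,30,-57,92,-7,-28,30,-57,92,-7,-35,30,-57,92,-7,-42,30,-57,92,-7,-49,30,-57,92,-7,-56,30,-57,92,-7,-63,30,-57,92,-7,-71,30,-57,92,-7,-71]}}

```text
clock: 12.52
position: [0.4964, 0.1451, 0.0916]
ee_rot: [-0.0, 0.65, 0.76, -0.001]
contact_force: [-0.4, 0.3, -1.0]
width: 0.0462
gripper_force: 26.0
```

```bash
python3 go.py .5035 .071 .0925 98.8; cat > l2.py <<'E'
from h import *
np.set_printoptions(precision=4,suppress=True)
S=get_image("scene");T=get_image("top");s=get_state();p=np.array(s["position"]);print(s["clock"],p,s["contact_force"])
for q in("bottle_base","bottle_mouth","spout_tip"):
    pp=[]
    for im in(S,T):
        e=proj([.503,.09,.06],im)
        rs=[r for r in place_of(q,im) if np.hypot(*(np.array(r["point"])-e))<55]
        print(q,[(np.round(r["point"],1).tolist(),round(r["score"],2)) for r in rs]); pp.append(rs[0]["point"] if rs else None)
        if rs: print("   ",onz(pp[-1],im,{"bottle_base":p[2]-.086,"bottle_mouth":p[2]-.006,"spout_tip":.095}[q]))
    if pp[0] is not None and pp[1] is not None: print("   tri",tri(pp[0],S,pp[1],T))
E
python3 l2.py
```

```text
t 12.5167 p [0.4964 0.1451 0.0916] yaw 98.97 w 0.04616928422325751 F [-0.4  0.3 -1. ] q [ 0.15  0.33  1.86 -0.    0.95 -0.01]
(array([-74.3,  -4.6,  -0.8]), np.float64(0.2))
12.6167 [0.4965 0.1452 0.0917] [ 0.2696  0.784  -1.0947]
bottle_base [([290.4, 341.2], 0.67)]
    [0.4962 0.1402 0.0057]
bottle_base [([293.4, 215.1], 0.72)]
    [0.6014 0.026  0.0057]
   tri (array([ 0.6189,  0.0361, -0.2148]), np.float64(0.09201983385068838))
bottle_mouth [([291.5, 322.7], 0.75)]
    [0.4888 0.1391 0.0857]
bottle_mouth [([234.7, 252.4], 0.81)]
    [0.4975 0.1451 0.0857]
   tri (array([0.4915, 0.1426, 0.092 ]), np.float64(0.00946749077650476))
spout_tip [([300.0, 287.0], 0.94)]
    [0.5137 0.0594 0.095 ]
spout_tip [([270.1, 248.7], 0.69)]
    [0.5024 0.069  0.095 ]
   tri (array([0.5032, 0.0682, 0.1108]), np.float64(0.008489524466098729))
```

Call:
{"name": "apply_moves", "arguments": {"deltas": [30,-25,-4,0,0,30,-50,-4,0,0,30,-65,-4,0,0,30,-76,-4,0,0,30,-76,-4,0,0,30,-76,-4,0,0]}}

```text
clock: 13.42
position: [0.5045, 0.0696, 0.092]
ee_rot: [-0.0, 0.651, 0.759, 0.0]
contact_force: [0.0, -1.1, -1.4]
width: 0.0458
gripper_force: 26.0
```

```bash
python3 l2.py; python3 go.py; python3 - <<'E'
from h import *
S=get_image("scene");T=get_image("top");p=np.array(get_state()["position"])
o=[]
th=np.radians(-81.2);d=np.array([np.cos(th),np.sin(th)])
for im,x0,y0 in((S,250,240),(T,220,195)):
    k=4;c=cv2.resize(im["frame"][y0:y0+100,x0:x0+95],None,fx=k,fy=k,interpolation=2).copy()
    for ctr,r,z,col in((p[:2]+.0045*d,.0235,p[2]-.006,(255,0,255)),((.505,.065),.0075,.095,(255,0,0)),(p[:2]+.0045*d,.001,p[2]-.086,(0,255,0))):
        q=[(proj([ctr[0]+r*np.cos(u),ctr[1]+r*np.sin(u),z],im)-[x0,y0]+.5)*k for u in np.linspace(0,6.3,40)]
        cv2.polylines(c,[np.array(q).round().astype(int)],False,col,1)
    b=[(proj([*(p[:2]+.0045*d+R.from_euler("z",0).as_matrix()[:2,:2]@np.array([0,0])),p[2]-.022],im)-[x0,y0]+.5)*k]
    o.append(c)
cv2.imwrite("pics/sp.png",np.hstack(o)[:,:,::-1])
E
```

```text
13.5167 [0.5043 0.0703 0.092 ] [-0.0036 -0.8538 -2.0351]
bottle_base [([307.4, 314.3], 0.76), ([299.5, 312.4], 0.35)]
    [0.4967 0.0641 0.006 ]
bottle_base [([278.2, 254.6], 0.74)]
    [0.5074 0.0609 0.006 ]
   tri (array([ 0.5041,  0.0606, -0.0016]), np.float64(0.009600758305149358))
bottle_mouth [([306.1, 292.4], 0.82)]
    [0.4987 0.0603 0.086 ]
bottle_mouth [([295.3, 217.8], 0.57), ([269.7, 248.0], 0.47)]
    [0.5715 0.0166 0.086 ]
   tri (array([0.5593, 0.0168, 0.0134]), np.float64(0.06431641787453803))
spout_tip [([301.8, 286.4], 0.85)]
    [0.511  0.0563 0.095 ]
spout_tip [([269.3, 248.8], 0.61)]
    [0.5022 0.0707 0.095 ]
   tri (array([0.5001, 0.0687, 0.1166]), np.float64(0.005160927437261506))
t 13.8167 p [0.5044 0.0701 0.092 ] yaw 98.87 w 0.04622119911250558 F [ 0.7 -0.3 -1.9] q [ 0.    0.32  1.88 -0.    0.94 -0.15]
```

View pics/sp.png

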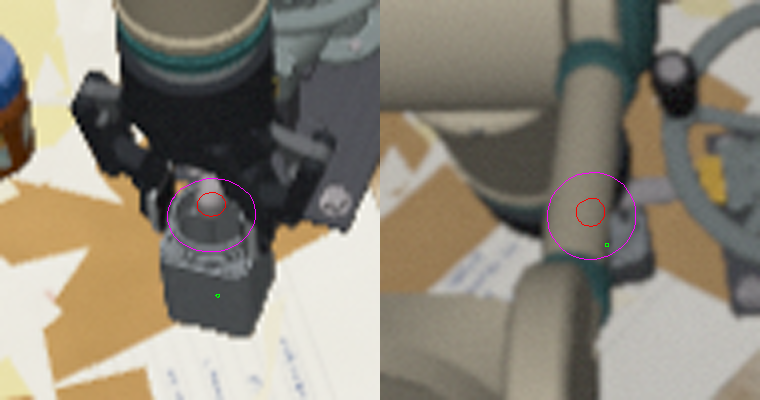

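The mouth ring matches the image to about 2 mm and the spout is over it. Setting it down, opening, and backing out along tool x.

Call:
{"name": "apply_moves", "arguments": {"deltas": [30,0,0,4,0,30,0,0,6,0,30,0,0,6,0,30,0,0,6,0,50,0,0,6,0,70,0,0,6,0,70,0,0,6,0,70,0,0,6,0,70,30,0,6,0,70,70,0,6,0,70,110,0,6,0,70,110,0,6,0]}}

```text
clock: 14.92
position: [0.4866, 0.1839, 0.0862]
ee_rot: [-0.001, 0.649, 0.761, 0.001]
contact_force: [0.3, -0.1, -0.7]
width: 0.0701
gripper_force: 0.0
```

Call:
{"name": "apply_moves", "arguments": {"deltas": [60,20,0,-40,0,60,20,0,-80,0,60,20,0,-120,0,60,20,0,-160,0,60,20,0,-200,0,60,20,0,-230,0,60,20,0,-230,0,60,20,0,-230,0]}}

```text
clock: 15.58
position: [0.4855, 0.1981, 0.3181]
ee_rot: [0.002, 0.651, 0.759, 0.002]
contact_force: [-0.2, 0.0, 0.4]
width: 0.0599
gripper_force: 0.0
```

```bash
python3 l2.py; python3 go.py; python3 - <<'E'
from h import *
S=get_image("scene");T=get_image("top")
o=[]
for im,x0,y0 in((S,250,205),(T,230,190)):
    k=4;c=cv2.resize(im["frame"][y0:y0+140,x0:x0+95],None,fx=k,fy=k,interpolation=2).copy()
    for ctr,r,z,col in(((.505,.0653),.0235,.08,(255,0,255)),((.505,.065),.0075,.095,(255,0,0)),((.505,.065),.001,.0,(0,255,0)),((.523,-.05),.001,.2035,(0,255,0)),((.523,-.05),.06,.258,(0,255,0))):
        q=[(proj([ctr[0]+r*np.cos(u),ctr[1]+r*np.sin(u),z],im)-[x0,y0]+.5)*k for u in np.linspace(0,6.3,40)]
        cv2.polylines(c,[np.array(q).round().astype(int)],False,col,1)
    o.append(c)
cv2.imwrite("pics/sp2.png",np.hstack(o)[:,:,::-1])
for q in("wheel_hub","crank_grip"):
    for im,z in((S,0),(T,0)):
        for r in place_of(q,im)[:2]: print(q,np.round(r["point"],1),round(r["score"],2),onz(r["point"],im,.204 if q=="wheel_hub" else .229))
E
```

```text
15.6833 [0.4839 0.1977 0.3149] [-0.5582 -0.1541  0.1821]
bottle_base [([304.0, 316.1], 0.94)]
    [0.4249 0.1886 0.2289]
bottle_base [([280.8, 254.0], 0.81)]
    [0.4636 0.0338 0.2289]
   tri (array([ 0.5126,  0.0572, -0.0222]), np.float64(0.0036727971668529618))
bottle_mouth [([305.4, 296.2], 0.86)]
    [0.4143 0.1962 0.3089]
bottle_mouth [([273.8, 249.1], 0.84)]
    [0.4555 0.0375 0.3089]
   tri (array([0.5028, 0.0629, 0.074 ]), np.float64(0.006165686938413047))
spout_tip [([303.1, 288.5], 0.95)]
    [0.5059 0.0597 0.095 ]
spout_tip [([269.9, 249.8], 0.9)]
    [0.5    0.0694 0.095 ]
   tri (array([0.4986, 0.0681, 0.1096]), np.float64(0.0034444053095736772))
t 15.9833 p [0.4842 0.198  0.3148] yaw 98.82 w 0.06000723808933769 F [ 0.7  0.7 -0.7] q [ 0.26  0.17  1.49 -0.    1.49  0.1 ]
wheel_hub [320.1 218.1] 0.89 [ 0.52085158 -0.04825574  0.204     ]
wheel_hub [397.3 228.3] 0.24 [ 0.36710229 -0.09628886  0.204     ]
wheel_hub [329.  224.5] 0.77 [ 0.52337067 -0.05344124  0.204     ]
crank_grip [303.1 226.4] 0.67 [0.52946499 0.00657311 0.229     ]
crank_grip [291.1 217.3] 0.65 [0.53116572 0.01551714 0.229     ]
```

View pics/sp2.png

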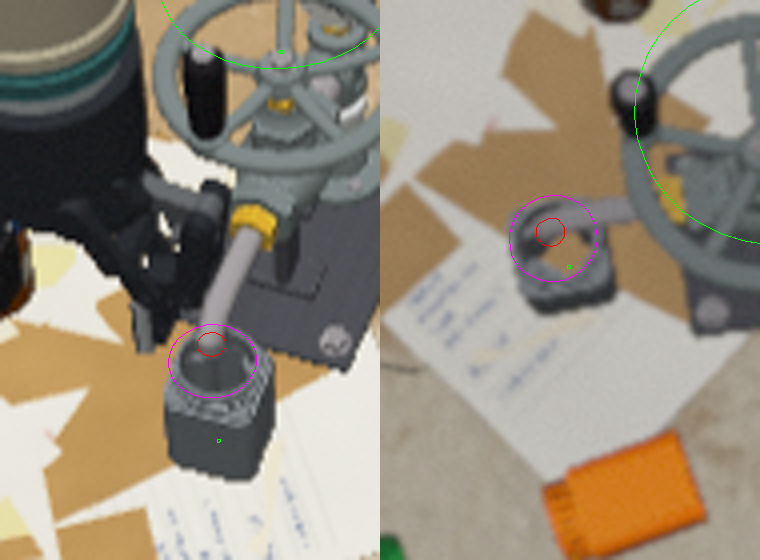

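Bottle upright under the spout: the mouth ring is about 3–4 mm off the spout axis, well inside the bore (scene (221,366)/4 against tip (211,344)/4). Now the crank grip.

```bash
python3 - <<'E'
from h import *
S=get_image("scene");T=get_image("top")
a,b=[300.75,217],[291.5,211.5]
print(onz(a,S,.257),onz(b,T,.257),tri(a,S,b,T))
E
python3 go.py .530 .0135 .315 98.8 .530 .0135 .232 98.8
```

```text
[0.53257288 0.00806379 0.257     ] [0.5335767 0.0128403 0.257    ] (array([0.53092066, 0.01224379, 0.26251664]), np.float64(0.001897085123574463))
t 16.3833 p [0.4846 0.1981 0.316 ] yaw 98.82 w 0.060175275949767786 F [0.2 0.1 1. ] q [ 0.26  0.17  1.49 -0.    1.49  0.1 ]
(array([-189.4,   16.6,    1. ]), np.float64(0.0))
(array([-189.4,   16.6,   84. ]), np.float64(0.0))
```

Call:
{"name": "apply_moves", "arguments": {"deltas": [60,-40,18,0,0,60,-80,18,0,0,60,-120,18,0,0,60,-160,18,0,0,60,-190,18,0,0,60,-190,18,0,0,60,-190,18,0,0,60,-190,18,40,0,60,-190,18,70,0,60,-190,18,83,0,60,-190,18,83,0,60,-190,18,83,0]}}

```text
clock: 17.38
position: [0.5312, 0.0144, 0.2328]
ee_rot: [-0.001, 0.65, 0.76, -0.0]
contact_force: [0.3, -0.1, 0.2]
width: 0.0595
gripper_force: 0.0
```

Call:
{"name": "apply_moves", "arguments": {"deltas": [10,0,0,0,0,10,0,0,0,0,10,0,0,0,0,10,0,0,0,0,10,0,0,0,0,10,0,0,0,0,10,0,0,0,0,10,0,0,0,0], "squeeze": 40}}

```text
clock: 18.05
position: [0.5324, 0.0136, 0.2342]
ee_rot: [0.001, 0.651, 0.759, 0.001]
contact_force: [0.2, 2.5, 5.9]
width: 0.0212
gripper_force: 39.2
```

```bash
python3 go.py;python3 - <<'E'
from h import *
S=get_image("scene");T=get_image("top")
for im in(S,T):
    for q in("crank_grip","wheel_hub"):
        print(q,[(np.round(r["point"],1),round(r["score"],2),onz(r["point"],im,.229)) for r in place_of(q,im)[:2]])
E
```

```text
t 18.05 p [0.5324 0.0136 0.2342] yaw 98.81 w 0.021212884287800035 F [0.2 2.5 5.9] q [-0.11  0.22  1.62  0.    1.3  -0.26]
crank_grip [(array([301.9, 228.3]), 0.67, array([0.52912232, 0.01206114, 0.229     ]))]
wheel_hub [(array([321.7, 216.6]), 0.8, array([ 0.50885627, -0.03383727,  0.229     ]))]
crank_grip []
wheel_hub [(array([327. , 224.3]), 0.91, array([ 0.51700181, -0.04936998,  0.229     ]))]
```

```bash
cat > circ.py <<'E'
from h import *
import sys
# circ.py cx cy r phi_now phi_step n : deltas (tool x,y) relative to point at phi_now
cx,cy,r,p0,st,n=[float(v) for v in sys.argv[1:7]]
s=get_state();M=rot(s["ee_rot"]);u,v=M[:2,0],M[:2,1]
f=lambda a:np.array([np.cos(np.radians(a)),np.sin(np.radians(a))])*r*1000
p=np.array(s["position"]);d=p[:2]-[cx,cy];print("meas",p.round(4),"r",np.hypot(*d).round(4),"phi",np.degrees(np.arctan2(d[1],d[0])).round(1),"F",s["contact_force"].round(1))
for i in range(1,int(n)+1):
    w=f(p0+st*i)-f(p0); print(p0+st*i,(w@u).round(1),(w@v).round(1),end=" | ")
E
python3 circ.py .523 -.0465 .06 81.6 -15 12
```

```text
meas [0.5324 0.0136 0.2341] r 0.0608 phi 81.2 F [0.3 3.3 5.8]
66.6 -6.5 14.2 | 51.599999999999994 -16.6 26.3 | 36.599999999999994 -29.3 35.3 | 21.599999999999994 -44.0 40.8 | 6.599999999999994 -59.6 42.2 | -8.400000000000006 -75.1 39.6 | -23.400000000000006 -89.3 33.0 | -38.400000000000006 -101.3 23.0 | -53.400000000000006 -110.4 10.2 | -68.4 -115.8 -4.5 | -83.4 -117.3 -20.1 | -98.4 -114.6 -35.5 |
```

Call:
{"name": "apply_moves", "arguments": {"deltas": [10,-3,7,0,0,10,-6.5,14,0,0,10,-16.5,26,0,0,10,-29,35,0,0,10,-44,41,0,0,10,-44,41,0,0], "squeeze": 50}}

```text
clock: 18.85
position: [0.579, -0.0263, 0.2334]
ee_rot: [0.0, 0.651, 0.759, -0.001]
contact_force: [-2.7, -0.7, 7.0]
width: 0.0211
gripper_force: 49.0
```

```bash
python3 circ.py .523 -.0465 .06 21.6 -15 1; python3 lk.py | head -1
```

```text
meas [ 0.579  -0.0263  0.2334] r 0.0595 phi 19.8 F [-2.7 -0.7  7. ]
6.600000000000001 -15.6 1.5 | 18.95 [ 0.5788 -0.0261  0.2336] 0.021333904014403382 48.77094381430652
```

Call:
{"name": "apply_moves", "arguments": {"deltas": [10,-15.5,1.5,0,0,10,-31,-1,0,0,10,-45,-8,0,0,10,-57,-18,0,0,10,-66.5,-30.5,0,0,10,-66.5,-30.5,0,0,10,-66.5,-30.5,0,0]}}

```text
clock: 19.73
position: [0.5572, -0.0947, 0.2331]
ee_rot: [-0.001, 0.651, 0.759, -0.001]
contact_force: [-3.9, -0.1, 5.0]
width: 0.0215
gripper_force: 49.2
```

```bash
python3 circ.py .523 -.0465 .06 -53.4 -5 12
```

```text
meas [ 0.5572 -0.0947  0.2331] r 0.0591 phi -54.7 F [-3.9 -0.1  5. ]
-58.4 -2.2 -4.7 | -63.4 -4.1 -9.6 | -68.4 -5.4 -14.7 | -73.4 -6.4 -19.8 | -78.4 -6.9 -25.0 | -83.4 -6.9 -30.3 | -88.4 -6.5 -35.5 | -93.4 -5.6 -40.7 | -98.4 -4.3 -45.7 | -103.4 -2.5 -50.7 | -108.4 -0.3 -55.4 | -113.4 2.3 -60.0 |
```

Call:
{"name": "apply_moves", "arguments": {"deltas": [10,-2,-5,0,0,10,-4,-9.5,0,0,10,-5.5,-14.5,0,0,10,-5.5,-14.5,0,0]}}

```text
clock: 20.07
position: [0.5458, -0.1012, 0.2332]
ee_rot: [0.0, 0.651, 0.759, 0.001]
contact_force: [1.3, 4.1, 3.4]
width: 0.0211
gripper_force: 49.0
```

Call:
{"name": "apply_moves", "arguments": {"deltas": [10,-1,-5,0,0,10,-1,-5,0,0]}}

```text
clock: 20.23
position: [0.5412, -0.1031, 0.2332]
ee_rot: [0.0, 0.651, 0.759, 0.001]
contact_force: [1.2, 3.9, 2.5]
width: 0.0213
gripper_force: 49.0
```

Call:
{"name": "apply_moves", "arguments": {"deltas": [10,-0.5,-5,0,0,10,-0.5,-5,0,0]}}

```text
clock: 20.4
position: [0.5362, -0.1046, 0.2331]
ee_rot: [0.0, 0.651, 0.759, 0.001]
contact_force: [2.0, 4.0, 3.2]
width: 0.0208
gripper_force: 49.0
```

Call:
{"name": "apply_moves", "arguments": {"deltas": [10,0,-3,0,0,10,0,-3,0,0]}}

```text
clock: 20.57
position: [0.5335, -0.1052, 0.2331]
ee_rot: [0.0, 0.651, 0.759, 0.001]
contact_force: [2.5, 4.9, 3.5]
width: 0.0211
gripper_force: 49.0
```

Call:
{"name": "apply_moves", "arguments": {"deltas": [10,0,-2,0,0,10,0,-2,0,0]}}

```text
clock: 20.73
position: [0.5316, -0.1055, 0.2331]
ee_rot: [0.001, 0.651, 0.759, 0.001]
contact_force: [3.5, 4.6, 3.6]
width: 0.0209
gripper_force: 49.0
```

Call:
{"name": "apply_moves", "arguments": {"deltas": [10,0.2,-2,0,0,10,0.2,-2,0,0]}}

```text
clock: 20.9
position: [0.5297, -0.1058, 0.2331]
ee_rot: [0.001, 0.651, 0.759, 0.001]
contact_force: [2.8, 3.7, 2.2]
width: 0.0212
gripper_force: 49.0
```

Call:
{"name": "apply_moves", "arguments": {"deltas": [10,0.2,-2,0,0,10,0.2,-2,0,0]}}

```text
clock: 21.07
position: [0.5289, -0.1058, 0.2333]
ee_rot: [0.002, 0.651, 0.759, 0.002]
contact_force: [5.7, 4.0, 2.1]
width: 0.0213
gripper_force: 49.0
```

Call:
{"name": "apply_moves", "arguments": {"deltas": [10,0.2,-2,0,0,10,0.2,-2,0,0,10,0.2,-2,0,0]}}

```text
clock: 21.32
position: [0.5283, -0.1058, 0.2334]
ee_rot: [0.003, 0.651, 0.759, 0.003]
contact_force: [9.0, 5.9, 0.5]
width: 0.0213
gripper_force: 49.0
```

Call:
{"name": "apply_moves", "arguments": {"deltas": [10,0,-2,0,0,10,0,-2,0,0,10,0,-2,0,0]}}

```text
clock: 21.57
position: [0.5277, -0.1058, 0.2335]
ee_rot: [0.004, 0.651, 0.759, 0.004]
contact_force: [11.6, 6.2, -0.3]
width: 0.0213
gripper_force: 49.0
```

The stop is reached: force climbs to about 12 N while the position stays near x = .528. I'll ease off the push, then compute the opening arc.

Call:
{"name": "apply_moves", "arguments": {"deltas": [10,0,5,0,0,10,0,5,0,0,10,0,5,0,0]}}

```text
clock: 21.82
position: [0.5292, -0.1058, 0.2332]
ee_rot: [0.001, 0.651, 0.759, 0.001]
contact_force: [5.0, 3.5, 2.6]
width: 0.0211
gripper_force: 49.4
```

```bash
python3 - <<'E'
import numpy as np
from scipy.optimize import least_squares
P=np.array([(.5324,.0136),(.579,-.0263),(.5572,-.0947),(.5458,-.1012),(.5412,-.1031),(.5362,-.1046),(.5316,-.1055),(.5297,-.1058)])
for fix in(1,0):
    s=least_squares(lambda c:np.hypot(*(P-c[:2]).T)-(.06 if fix else c[2]),[.523,-.046,.06]);print(s.x.round(4),s.fun.round(4))
E
python3 circ.py .5222 -.0461 .06 -83.5 15 12; python3 go.py
```

```text
[ 0.5224 -0.046   0.06  ] [ 0.0005 -0.0001 -0.0002 -0.0001  0.0001  0.0002  0.0002  0.0002]
[ 0.5218 -0.0459  0.0604] [-0.      0.0001 -0.0001 -0.0001  0.      0.0001  0.      0.    ]
meas [ 0.5292 -0.1058  0.2332] r 0.0601 phi -83.3 F [5.  3.5 2.6]
-68.5 1.4 15.6 | -53.5 6.8 30.3 | -38.5 15.8 43.1 | -23.5 27.9 53.1 | -8.5 42.1 59.7 | 6.5 57.5 62.4 | 21.5 73.1 61.0 | 36.5 87.8 55.6 | 51.5 100.6 46.6 | 66.5 110.6 34.5 | 81.5 117.2 20.3 | 96.5 119.9 4.9 | t 21.8167 p [ 0.5292 -0.1058  0.2332] yaw 98.83 w 0.021130260495596388 F [5.  3.5 2.6] q [-0.33  0.23  1.61  0.    1.3  -0.48]
```

Call:
{"name": "apply_moves", "arguments": {"deltas": [10,2,17,0,0,10,7.5,31.5,0,0,10,16.5,44,0,0,10,28.5,54,0,0,10,42.5,61,0,0,10,58,63.5,0,0,10,73.5,62,-0.5,0,10,88,57,-0.5,0,10,101,48,-0.5,0,10,111,36,-1,0,10,118,21.5,-1,0,10,120,6,-1,0]}}

```text
clock: 22.82
position: [0.5162, 0.0143, 0.2345]
ee_rot: [0.002, 0.65, 0.76, 0.001]
contact_force: [5.0, 1.5, 2.8]
width: 0.0211
gripper_force: 49.5
```

```bash
python3 circ.py .5224 -.046 .06 96.5 15 12
```

```text
meas [0.5162 0.0143 0.2345] r 0.0606 phi 95.9 F [5.  1.5 2.8]
111.5 -1.4 -15.6 | 126.5 -6.8 -30.3 | 141.5 -15.8 -43.1 | 156.5 -27.8 -53.2 | 171.5 -42.0 -59.7 | 186.5 -57.5 -62.4 | 201.5 -73.1 -61.0 | 216.5 -87.8 -55.6 | 231.5 -100.6 -46.6 | 246.5 -110.6 -34.6 | 261.5 -117.2 -20.4 | 276.5 -119.9 -5.0 |
```

Call:
{"name": "apply_moves", "arguments": {"deltas": [10,-1.5,-15.5,0,0,10,-7,-30.5,0,0,10,-16,-43,0,0,10,-28,-53,0,0,10,-42,-59.5,0,0,10,-57.5,-62.5,0,0,10,-73,-61,-0.5,0,10,-88,-55.5,-0.5,0,10,-100.5,-46.5,-0.5,0,10,-110.5,-34.5,-1,0,10,-117,-20.5,-1,0,10,-120,-5,-1,0]}}

```text
clock: 23.82
position: [0.5259, -0.1064, 0.2348]
ee_rot: [-0.003, 0.651, 0.759, -0.002]
contact_force: [-4.8, 2.6, 6.5]
width: 0.0211
gripper_force: 49.8
```

```bash
python3 circ.py .5224 -.046 .06 -83.5 15 1
```

```text
meas [ 0.5259 -0.1064  0.2348] r 0.0605 phi -86.7 F [-4.8  2.6  6.5]
-68.5 1.4 15.6 |
```

Call:
{"name": "apply_moves", "arguments": {"deltas": [10,1.5,15.5,0,0,10,7,30.5,0,0,10,16,43,0,0,10,28,53,0,0,10,42,59.5,0,0,10,57.5,62.5,0,0,10,73,61,-0.5,0,10,88,55.5,-0.5,0,10,100.5,46.5,-0.5,0,10,110.5,34.5,-1,0,10,117,20.5,-1,0,10,120,5,-1,0]}}

```text
clock: 24.82
position: [0.5165, 0.0144, 0.2365]
ee_rot: [0.002, 0.65, 0.76, 0.001]
contact_force: [5.4, 0.9, 2.1]
width: 0.0209
gripper_force: 49.5
```

Call:
{"name": "apply_moves", "arguments": {"deltas": [10,-1.5,-15.5,0,0,10,-7,-30.5,0,0,10,-16,-43,0,0,10,-28,-53,0,0,10,-42,-59.5,0,0,10,-57.5,-62.5,0,0,10,-73,-61,-0.5,0,10,-88,-55.5,-0.5,0,10,-100.5,-46.5,-0.5,0,10,-110.5,-34.5,-1,0,10,-116,-22.5,-1,0,10,-116,-22.5,-1,0]}}

```text
clock: 25.82
position: [0.5111, -0.1054, 0.2368]
ee_rot: [-0.001, 0.651, 0.759, -0.001]
contact_force: [0.2, -0.4, 7.5]
width: 0.0209
gripper_force: 50.0
```

```bash
python3 circ.py .5224 -.046 .06 -83.5 15 1; python3 go.py .5292 -.1058 .237 98.8
```

```text
meas [ 0.5111 -0.1054  0.2368] r 0.0605 phi -100.8 F [ 0.2 -0.4  7.5]
-68.5 1.4 15.6 | t 25.8167 p [ 0.5111 -0.1054  0.2368] yaw 98.78 w 0.020923481147268205 F [ 0.2 -0.4  7.5] q [-0.34  0.21  1.64 -0.    1.3  -0.49]
(array([-3.1, 17.8, -0.2]), np.float64(-0.0))
```

Call:
{"name": "apply_moves", "arguments": {"deltas": [10,-2,8,0,0,10,-3,15,0,0,10,-3,19,0,0,10,-3,19,0,0,10,-3,19,0,0]}}

```text
clock: 26.23
position: [0.5286, -0.1057, 0.2371]
ee_rot: [-0.0, 0.651, 0.759, -0.002]
contact_force: [-1.7, -1.8, 6.5]
width: 0.0212
gripper_force: 50.0
```

```bash
python3 circ.py .5224 -.046 .06 -83.5 15 1; python3 go.py .5307 -.1056 .237 98.8
```

```text
meas [ 0.5286 -0.1057  0.2371] r 0.06 phi -84.1 F [-1.7 -1.8  6.5]
-68.5 1.4 15.6 | t 26.2333 p [ 0.5286 -0.1057  0.2371] yaw 98.83 w 0.021164963791859823 F [-1.7 -1.8  6.5] q [-0.32  0.23  1.6  -0.    1.31 -0.48]
(array([-0.2,  2.1,  0.1]), np.float64(0.0))
```

Call:
{"name": "apply_moves", "arguments": {"deltas": [10,0,2,0,0,10,0,2,0,0,10,0,2,0,0]}}

```text
clock: 26.48
position: [0.5298, -0.1056, 0.2371]
ee_rot: [-0.001, 0.651, 0.759, -0.003]
contact_force: [-4.2, -2.7, 7.8]
width: 0.0209
gripper_force: 50.0
```

```bash
python3 circ.py .5224 -.046 .06 -83.5 15 1; python3 - <<'E'
from h import *
S=get_image("scene");T=get_image("top")
for q,z in(("bottle_base",0),("bottle_mouth",.08),("spout_tip",.095)):
    for im in(S,T):
        e=proj([.503,.064,.06],im)
        print(q,[(np.round(r["point"],1),round(r["score"],2),onz(r["point"],im,z).round(3)) for r in place_of(q,im) if np.hypot(*(np.array(r["point"])-e))<40])
E
```

```text
meas [ 0.5298 -0.1056  0.2371] r 0.06 phi -82.9 F [-4.2 -2.7  7.8]
-68.5 1.4 15.6 | bottle_base [(array([307.3, 317.4]), 0.71, array([0.495, 0.068, 0.   ]))]
bottle_base []
bottle_mouth [(array([306.8, 294.9]), 0.82, array([0.496, 0.062, 0.08 ])), (array([323. , 276.8]), 0.34, array([0.488, 0.004, 0.08 ]))]
bottle_mouth []
spout_tip [(array([301. , 287.7]), 0.64, array([0.511, 0.06 , 0.095])), (array([302.8, 313.1]), 0.31, array([0.476, 0.113, 0.095]))]
spout_tip []
```

Call:
{"name": "apply_moves", "arguments": {"deltas": [10,0,1.5,0,0,10,0,1.5,0,0,10,0,1.5,0,0]}}

```text
clock: 27.13
position: [0.5311, -0.1054, 0.2371]
ee_rot: [-0.001, 0.651, 0.759, -0.003]
contact_force: [-2.5, -2.8, 7.3]
width: 0.0209
gripper_force: 50.0
```

The wheel sits two turns open, with the grip within about 0.01 rad of the stop bearing and still held. Handing in.

```bash
python3 -c "
from rig import *
print(sign_off())"
```

```text
the job is handed in; nothing more can be done
None
```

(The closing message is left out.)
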